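Scoop the naphthalene balls into the soap box and snap its lid on

TASK

Use the scoop to move all three naphthalene balls from the steel dish into the clear soap box, never touching them with the fingers, then lay the scoop back down flat on the slab. Pick up the clear lid, set it over the box and press it down until both end clips snap over it and it sits fully home, and keep pressing past the click. Finish like that, with the gripper still on the lid and pressing it down: do not let go; leave the other things on the ledge where they stand.

Things in the scene. Friction and masses are not known exactly. Their poses are not given: they have to be found in the camera images.
- soapbox: Clear plastic soap box, open on top, fixed to the slab by suction feet. Outside 60 (own x) by 92 (own y), 36 high; walls and floor 3 thick: inside 54 by 86, 33 deep. Origin at the centre of its underside, z up. A springy hooked clip stands just outside each short end (y = +54, -54); nothing stands on the long sides.
- soapbox_mouth (a point): Centre of the soap box's mouth, level with the rim (36 above its underside); axes as the box's.
- clip_left (a joint): Bend of the clip at the box's +y end, rad: 0 standing free or hooked over the lid; grows outwards (0.1 to 0.2 while the lid's edge forces past the hook) and springs back. The clip is 24 wide, its tip 57 above the box's underside; its hook nose reaches in to 47 from the box's middle, 41 up; above the nose its face slopes outwards as a lead-in.
- clip_right (a joint): The same for the clip at the box's -y end.
- lid: Loose clear lid of the soap box, right way up, 40 g. Origin at the centre of its underside, z up, long along own y. Rounded locating rib 48 (x) by 82 (y), z 0 to 5; flange 68 by 102, z 5 to 8; crown 56 by 88, z 8 to 22, to be gripped across its 56 with fingertips just above or on the flange. Fully home its origin is 31 above the box's underside: rib in the mouth, flange on the rim.
- lid_top (a point): Centre of the crown's top, 22 above the lid's origin (the lid is the same both ways round). Pressing the lid home, the push climbs over some 8 mm of travel to about 8 to 15 N, drops as the clips snap over the flange's short edges, 1 to 2 mm before the flange lands on the rim, then rises again on the rim.
- dish: Oblong steel dish, upright walls, fixed on the slab. Outside 178 (own x) by 90 (y), 26 high, walls and floor 4 thick: inside 170 by 82, 22 deep. Origin at the centre of its underside. The balls start in the half towards its +x end, the -x half is free; +x points roughly away from the robot.
- scoop: Loose hand scoop, 100 g, pan down on the slab. Origin at the centre of the pan floor's underside; +x out of the open lip, handle to -x. Pan 70 long (x -35 to 35), 72 wide, 66 inside, floor 2 thick, thinning to a sharp lip over the last 15; back wall 28 high; side walls 24 high from x -35 to 5, 12 high on to 23, none at the lip. Centre of mass near x -20.
- scoop_lip (a point): Middle of the scoop's lip, at the underside: (35, 0, 0) from the scoop's origin.
- scoop_grip (a point): Point on the middle line of the scoop's wooden handle, to be gripped across its width of 16 (own y): (-63, 0, 37) from the scoop's origin. Fingertips at most 10 below it clear the dish's walls when the scoop stands in the dish. The handle is 12 thick, 95 long and rises backwards at 25 degrees from the back wall's top.
- ball0_center (a point): Centre of one of the three alike white naphthalene balls, 24 across, 10 g, waxy and smooth, lying in the dish; they roll away on slopes over about 2 degrees.
- ball1_center (a point): Centre of one of the three alike white naphthalene balls, 24 across, 10 g, waxy and smooth, lying in the dish; they roll away on slopes over about 2 degrees.
- ball2_center (a point): Centre of one of the three alike white naphthalene balls, 24 across, 10 g, waxy and smooth, lying in the dish; they roll away on slopes over about 2 degrees.
- cup: Bystander: yellow enamelled steel mug, 80 across, 85 high, with a handle, upright; origin at the centre of its underside.
- tumbler: Bystander: round clear glass tumbler, 68 across, 95 high, upright; origin at the centre of its underside.
- nailbrush: Bystander: wooden nail brush lying bristles down, 40 x 92 x 27 high (long along its own y); origin at the centre of its underside.
- comb: Bystander: flat red plastic comb, 150 long along its own x, 33 wide, 4 thick; origin at its middle, at the underside.
- pumice: Bystander: grey foot-scrubbing pumice stone, 72 x 46 x 26 high; origin at the centre of its underside.
- toothbrush: Bystander: toothbrush lying bristles up, 178 long along its own x, 11 wide, 16 high at the bristles; origin near its middle, at the underside.
- oil: Bystander: small green glass oil bottle with a black cap, 48 across, 130 high, upright; origin at the centre of its underside.
There are look-alikes about, which are no part of the job. What is shaped like the soapbox but pink or purple is not meant.

How it is judged (in metres and radians):
On the way, in this order (a step that is already met when the one before it is completed fails the run):
1. all three balls lie in the soap box (x of ball0_center in the frame of soapbox between -0.03 and 0.03 m and y of ball0_center in the frame of soapbox between -0.046 and 0.046 m and z of ball0_center in the frame of soapbox between 0.005 and 0.045 m and x of ball1_center in the frame of soapbox between -0.03 and 0.03 m and y of ball1_center in the frame of soapbox between -0.046 and 0.046 m and z of ball1_center in the frame of soapbox between 0.005 and 0.045 m and x of ball2_center in the frame of soapbox between -0.03 and 0.03 m and y of ball2_center in the frame of soapbox between -0.046 and 0.046 m and z of ball2_center in the frame of soapbox between 0.005 and 0.045 m), for 0.2 s.
2. the scoop lies flat and still, let go (height (world z) of scoop below 0.015 m and angle between scoop's own z axis and vertical below 0.2 rad and contact force between scoop and the fingers below 0.1 N and linear speed of scoop below 0.02 m/s), for 0.2 s.
3. the lid is lifted in the gripper (height (world z) of lid above 0.02 m and contact force between lid and the fingers above 0.5 N), for 0.1 s.
At the end, for the whole second after the job is handed in: Three balls in the box; lid on it within 4 mm and 0.08 rad, origin 28.5 to 33 mm above the box's underside, level to 0.05 rad, both clips back under 0.035 rad; gripper on the lid (2 N), lid pressed on the box over 3 N; scoop flat (origin under 15 mm, tilt under 0.2 rad), still, let go (all of step 2 and x of ball0_center in the frame of soapbox between -0.03 and 0.03 m and y of ball0_center in the frame of soapbox between -0.046 and 0.046 m and z of ball0_center in the frame of soapbox between 0.005 and 0.034 m and x of ball1_center in the frame of soapbox between -0.03 and 0.03 m and y of ball1_center in the frame of soapbox between -0.046 and 0.046 m and z of ball1_center in the frame of soapbox between 0.005 and 0.034 m and x of ball2_center in the frame of soapbox between -0.03 and 0.03 m and y of ball2_center in the frame of soapbox between -0.046 and 0.046 m and z of ball2_center in the frame of soapbox between 0.005 and 0.034 m and z of lid in the frame of soapbox between 0.0285 and 0.033 m and horizontal distance between lid and soapbox below 0.004 m and angle between the y axis of lid and the y axis of soapbox, either way round below 0.08 rad and angle between the z axis of lid and the z axis of soapbox, either way round below 0.05 rad and value of joint each of clip_left, clip_right below 0.035 rad and contact force between lid and soapbox above 3 N and contact force between lid and the fingers above 2 N); the arm keeps its last pose, push and grip.
It fails at once if a naphthalene ball is touched with the fingers (contact force between any of ball0, ball1, ball2 and the fingers above 0.3 N).
It fails at once if a bystander is shifted more than 30 mm or knocked over (distance of any of cup, tumbler, nailbrush, comb, pumice, toothbrush, oil from where it was at the start of the episode above 0.03 m or angle between any of cup, tumbler, oil's own z axis and vertical above 0.5 rad).
It also fails if it takes over 72 s, if anything falls off the work surface, if the arm or the gripper's body presses on something with over 40 N, if the wrist force passes 120 N, or if a joint passes its speed limit or range.

ROBOT

A 6-joint arm with a two-finger parallel gripper is mounted at the origin on the work surface. World frame = base frame: x ahead of the robot, y to its left, z up, the work surface at z = 0. Lengths are in mm, angles in rad, forces in N, time in s.
With the tool pointing down it reaches from about 300 to 775 mm from the base axis. Payload 14.6 kg.
Tool frame: the origin (TCP) lies midway between the tips of the shut fingers; the grasp point (between the pads) lies 19 mm behind it; z points along the fingers, y is the line along which they close (so a half turn about z gives the same grasp; the last joint's range is limited). The gripper opens to 94 mm and grips with 3 to 60 N. Pads are 16 mm wide; open, the fingers measure 119 mm over their backs; the gripper's body (75 mm by 177 mm) begins 78 mm behind the grasp point.
Start: joints at [1.238, 0.3, 1.521, -0, 1.321, -0.067], TCP at [144.472, 530.676, 205.446] pointing down, gripper open.
Joint ranges: [-3.03, 3.03], [-0.79, 2.21], [0.23, 2.52], [-1.04, 4.18], [0, 3.07], [-2.55, 2.55]. Speed limits (rad/s): [2.22, 2.22, 2.57, 3.14, 3.14, 3.14].

INTERFACE

Orientations are given as [roll, pitch, yaw] about the fixed x, y, z axes, in that order (R = Rz(yaw) Ry(pitch) Rx(roll)).
In Python, from cell import manip gives the robot as it stands.
- The arm moves only by the shell command python3 -m creep 'ROWS' [OPENING] [FORCE]. ROWS is text: rows parted by semicolons, each of 6 numbers parted by spaces: the shift along the tool's x, y, z normalised to -1 to 1, where 1 is 4 cm, then the turn, a rotation vector about the tool's x, y, z normalised to -1 to 1, where 1 is pi rad. In form: dx dy dz ax ay az; .... A call has 1 to 20 rows; each row shifts and turns the commanded pose from where the row before left it, along the tool's axes as they then stand; what a row does not reach is not made up. A row lasts 1/8 s, in which the tool goes at most 62.5 mm and 10.7 degrees, less where a joint would pass 70% of its speed; a pose out of reach is approached as far as the arm can. A call with a number of a shift or a turn outside -1 to 1 is refused whole. A call with a gripper value outside its range is refused whole. OPENING is the closure, from 0 (fully open) to 1 (shut), set as the call begins (- or left out, the last holds). The fingers move at their own pace and stop on an object; FORCE is the grip in N (left out, the last holds). Time passes only in rows, so rows that do not move let the fingers close. It gives the time, the measured TCP pose, the force, the opening and the grip force at its end, in the units of the state.
- manip.read_state(): the state, without advancing time (a new reading comes with each control period).
- manip.camera(name): name is "scene" or "top" or "wrist"; returns a dict with "color" (400x640x3 uint8, red, green, blue), "range_z" (400x640 float32, mm along the optical axis (not along the pixel's ray), 0 where there is no reading), "camera_matrix" (3x3 intrinsics, pixels), "T" (4x4, takes a point from camera to world coordinates). Camera axes: x right, y down, z forward; pixel columns grow to the right and rows downward; lengths in mm; the calibration is good to about 2 mm. The wrist camera is an equidistant fisheye: a pixel r from the principal point sees the ray r / f radians off the axis. A picture is of the moment at which its call begins.
- manip.sign_off(): hands the job in; it is judged then, once.
The state is a dict: "clock": time; "joints": joint angles; "qd": joint speeds; "effort": joint torques, N m; "eef_pos": TCP position; "eef_rot": TCP orientation; "wrist_force": force on the tool from outside, world axes, zero at the start; "moment": the same for the moment, N m; "finger_gap": finger opening in mm; "finger_force": force on a finger pad.
Only numpy, scipy, OpenCV 4.12 (cv2) and the standard library are available. Lean on these libraries where they do the work, as an engineer would, in place of code of your own. Each camera call takes 0.05 s, during which the arm holds its last target. There are 200 camera calls.

## Working session

There is one attempt and no reset: what is moved stays moved. The work goes in short steps, Python scripts to look and compute and a shell command to move; the robot and the scene stay as the last step left them, time stands still between calls to the robot, and variables do not carry over. Pictures are saved under pics/ and viewed, at most 10 in all, crops included, and the job is handed in when it is done.

```bash
mkdir -p pics; ls
python3 - <<'E'
from cell import manip
import cv2,numpy as np
for n in ["scene","top"]:
    c=manip.camera(n); cv2.imwrite(f"pics/{n}0.png",c["color"][:,:,::-1]); np.savez(f"{n}0.npz",**c)
    print(n,c["camera_matrix"].round(1).tolist(),c["T"].round(3).tolist(),(c["range_z"]>0).mean())
print(manip.read_state())
E
```

```text
pics
scene [[365.9, 0.0, 315.5], [0.0, 365.9, 201.5], [0.0, 0.0, 1.0]] [[-0.092, 0.545, -0.834, 1246.286], [0.996, 0.064, -0.068, 117.748], [0.016, -0.836, -0.548, 533.167], [0.0, 0.0, 0.0, 1.0]] 0.99610546875
top [[457.9, 0.0, 324.9], [0.0, 457.9, 196.7], [0.0, 0.0, 1.0]] [[0.016, -0.982, 0.186, 309.372], [-1.0, -0.015, 0.007, 72.721], [-0.004, -0.186, -0.983, 1127.959], [0.0, 0.0, 0.0, 1.0]] 0.996125
{'clock': 0.1, 'joints': array([ 1.23836319e+00,  3.00403454e-01,  1.52154096e+00, -5.28300491e-06,
        1.32071319e+00, -6.65767279e-02]), 'qd': array([-5.92718547e-05, -1.35572048e-03, -8.69516064e-04, -3.72876952e-04,
       -8.41569752e-04, -4.92320469e-04]), 'effort': array([ 2.78650259e-03, -5.32647836e+01, -3.53275251e+01,  7.09940423e-02,
        2.36491696e-02, -9.60159286e-05]), 'eef_pos': array([144.41505664, 530.44378928, 204.94041245]), 'eef_rot': array([-3.14052972e+00, -6.57426796e-05,  2.87573752e+00]), 'wrist_force': array([-0.13180865, -0.1669406 , -0.02844069]), 'moment': array([-0.03481925, -0.03014738,  0.0185754 ]), 'finger_force': 0.0, 'finger_gap': 94.10319337611983}
```

View pics/top0.png

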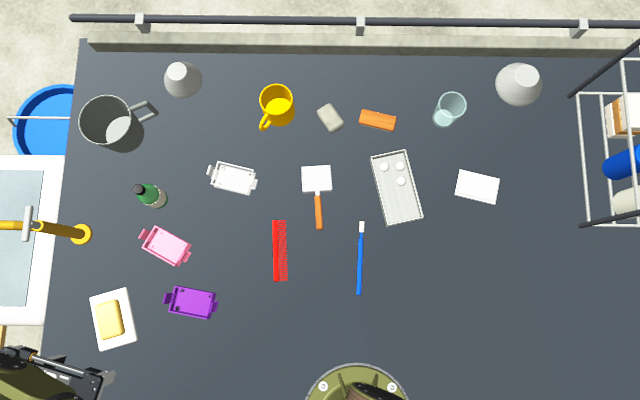

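View pics/scene0.png

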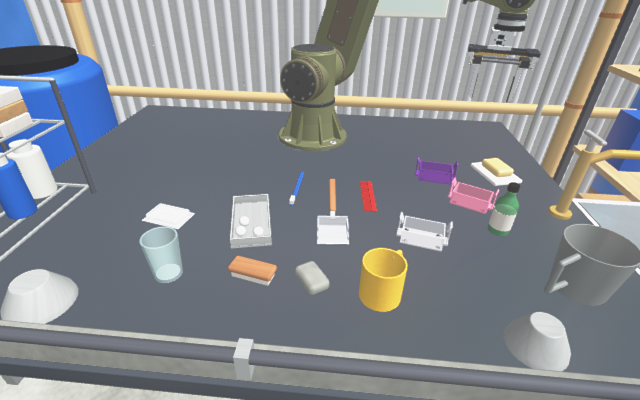

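The top view shows the clear box with clips at (233,178), scoop at (317,180) with its handle down to (318,228), dish with three balls at (397,187), and clear lid at (477,187). Soapbox-shaped candidates are clear (233,178), pink (166,245) and purple (192,302). The clear one fits, since pink and purple are excluded by the text. I'll confirm that in an enlarged crop and check the depth at the same time.

```bash
cat > h.py <<'E'
import numpy as np,cv2
from cell import manip
def load(n): return dict(np.load(n))
def cloud(c):
    K=c["camera_matrix"];T=c["T"];z=c["range_z"];v,u=np.mgrid[:z.shape[0],:z.shape[1]]
    P=np.stack([(u-K[0,2])/K[0,0]*z,(v-K[1,2])/K[1,1]*z,z],-1)
    return P@T[:3,:3].T+T[:3,3]
def plane(c,uv,h):
    K=c["camera_matrix"];T=c["T"];uv=np.atleast_2d(uv).astype(float)
    d=np.c_[(uv-K[[0,1],2])/[K[0,0],K[1,1]],np.ones(len(uv))]@T[:3,:3].T
    return T[:3,3]+d*((h-T[2,3])/d[:,2])[:,None]
def proj(c,P):
    T=c["T"];K=c["camera_matrix"];q=(np.atleast_2d(P)-T[:3,3])@T[:3,:3];return q[:,:2]/q[:,2:]*[K[0,0],K[1,1]]+K[[0,1],2]
def tri(a,ua,b,ub):
    def ray(c,uv):
        K=c["camera_matrix"];d=c["T"][:3,:3]@np.r_[(np.array(uv)-K[[0,1],2])/[K[0,0],K[1,1]],1];return c["T"][:3,3],d/np.linalg.norm(d)
    p,d=ray(a,ua);q,e=ray(b,ub);s=np.linalg.lstsq(np.c_[d,-e],q-p,rcond=None)[0]
    x,y=p+s[0]*d,q+s[1]*e;return (x+y)/2,np.linalg.norm(x-y)
E
python3 - <<'E'
from h import *
t=load("top0.npz");s=load("scene0.npz")
im=t["color"][:,:,::-1]
cv2.imwrite("pics/crop1.png",cv2.resize(im[145:235,200:510],None,fx=2.58,fy=2.58,interpolation=cv2.INTER_CUBIC))
C=cloud(t);Z=C[...,2]
print("table z med",np.median(Z[250:300,400:500]))
for n,(u0,v0,u1,v1) in dict(box=(200,150,262,205),scoop=(295,158,340,235),dish=(362,142,430,232),lid=(445,160,510,212)).items():
    m=np.zeros(Z.shape,np.uint8);m[v0:v1,u0:u1]=(t["color"][v0:v1,u0:u1].max(-1)>110)
    k,l,st,_=cv2.connectedComponentsWithStats(m);i=1+st[1:,4].argmax();mm=l==i
    z=Z[mm];r=cv2.minAreaRect(np.argwhere(mm)[:,::-1].astype(np.float32))
    print(n,st[i],"z pct",np.percentile(z,[2,25,50,75,98]).round(1),r, C[mm].mean(0).round(1))
E
```

```text
table z med 0.7846056398318524
box [ 200  150   62   55 3409] z pct [-3.3 -0.1  1.8  4.5 50.8] ((230.5, 176.99998474121094), (60.99999237060547, 53.99999237060547), -0.0) [567.6 318.4  10. ]
scoop [ 295  158   45   77 3165] z pct [-3.2 -0.1  1.6  3.6 68.2] ((317.0, 196.0), (76.0, 44.0), 90.0) [527.6 103.    8.5]
dish [ 362  142   66   86 3752] z pct [-2.2  2.   4.5  7.9 28.9] ((394.5, 184.5), (85.0, 65.0), 90.0) [566.1 -85.8  11.4]
lid [ 454  169   47   36 1177] z pct [-0.5 10.3 21.1 23.4 26.8] ((476.97064208984375, 186.61766052246094), (43.413875579833984, 27.406524658203125), 14.03624439239502) [ 549.3 -292.9   23.2]
```

View pics/crop1.png

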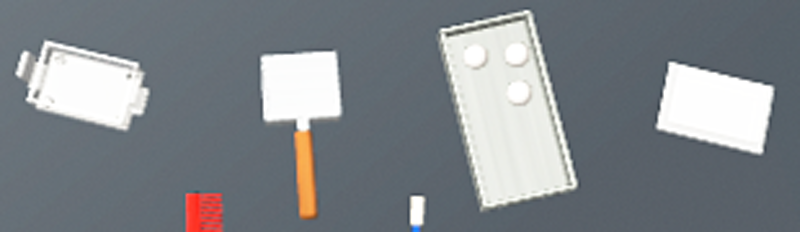

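The crop confirms the clear box with both clips at left (crop (80,85)), the scoop with its lip up and handle down, three balls at the dish's far end, and the clear lid at right. Next I'll get coarse poses from both views.

Run:
```python
from h import *
t=load("top0.npz");s=load("scene0.npz");C=cloud(t);Z=C[...,2]
col=t["color"].astype(int)
def rect(m,h):
    k,l,st,_=cv2.connectedComponentsWithStats(m.astype(np.uint8));i=1+st[1:,4].argmax()
    p=plane(t,np.argwhere(l==i)[:,::-1],h)[:,:2];r=cv2.minAreaRect(p.astype(np.float32));return r,l==i
def win(u0,v0,u1,v1):
    m=np.zeros(Z.shape,bool);m[v0:v1,u0:u1]=1;return m
br=col.max(-1)>165
for n,w,h in (("box",(200,150,262,205),36),("pan",(295,158,340,192),12),("dish",(362,142,430,232),26),("lid",(445,160,510,212),8)):
    r,m=rect(br&win(*w),h); print(n,np.round(r[0],1),np.round(r[1],1),round(r[2],1),"z",np.percentile(Z[m],[5,50,95]).round(1))
o=(col[...,0]-col[...,2]>80)&win(305,185,335,235);p=C[o];print("handle",o.sum(),p[:,:2].min(0),p[:,:2].max(0),np.percentile(p[:,2],[5,50,95]))
q=plane(t,np.argwhere(o)[:,::-1],45)[:,:2];print(cv2.fitLine(q.astype(np.float32),cv2.DIST_L2,0,.01,.01).ravel())
# balls: raised points in dish
g=cv2.cvtColor(t["color"],cv2.COLOR_RGB2GRAY)
b=(g>215)&win(372,155,412,192);k,l,st,ce=cv2.connectedComponentsWithStats(b.astype(np.uint8))
for i in range(1,k):
    if st[i,4]>20: print("ball",st[i],ce[i],plane(t,ce[i],16)[0].round(1),np.percentile(Z[l==i],90).round(1))
```

```text
box [559.4 304.1] [114.4  66.3] 77.2 z [ 0.6  5.8 40.2]
pan [567.7 103.9] [66.7 75. ] 1.5 z [-0.6  3.1 26.8]
dish [546.9 -94.5] [177.3  91.6] 13.5 z [ 1.3  5.6 27.9]
lid [ 553.8 -297.9] [103.8  68.9] 76.4 z [ 5.8 21.3 25.8]
handle 227 [432.80753645  85.99630617] [517.57497072 107.18564282] [37.80507409 58.05538007 73.94411758]
[9.9605447e-01 8.8744044e-02 4.7556699e+02 9.6585281e+01]
ball [ 372  155   40   37 1148] [391.49651568 173.91550523] [580.  -84.2  16. ] 26.1
ball [406 155   6  23  29] [408.5862069  165.72413793] [ 601.7 -127.1   16. ] 28.9
```

```bash
python3 -m creep '-1 -0.75 -0.28 0 0 0;-1 -0.75 -0.28 0 0 0;-1 -0.75 -0.28 0 0 0;-1 -0.75 -0.28 0 0 0;-1 -0.75 -0.28 0 0 0;-1 -0.75 -0.28 0 0 0;-1 -0.75 -0.28 0 0 0;-1 -0.75 -0.28 0 0 0;-1 -0.75 -0.28 0 0 0;-1 -0.75 -0.28 0 0 0;-0.9 -0.7 -0.28 0 0 0;0 0 0 0 0 -0.0535;0 0 0 0 0 -0.0535;0 0 0 0 0 0;0 0 0 0 0 0' 0 60
python3 - <<'E'
from h import *
c=manip.camera("wrist");np.savez("w1.npz",**c);cv2.imwrite("pics/w1.png",c["color"][:,:,::-1])
print(c["camera_matrix"].round(1).tolist(),c["T"].round(3).tolist(),manip.read_state()["joints"].round(2))
E
```

```text
clock: 1.98
eef_pos: [478.9, 99.7, 328.5]
eef_rot: [-3.142, -0.0, -3.075]
wrist_force: [0.0, -0.2, 0.1]
finger_gap: 94.0
finger_force: 0.0
[[309.7, 0.0, 320.6], [0.0, 309.7, 194.2], [0.0, 0.0, 1.0]] [[-0.067, 0.956, 0.285, 395.852], [0.998, 0.064, 0.019, 94.625], [-0.0, 0.286, -0.958, 507.873], [0.0, 0.0, 0.0, 1.0]] [ 0.13  0.1   1.48  0.    1.56 -1.51]
```

View pics/w1.png

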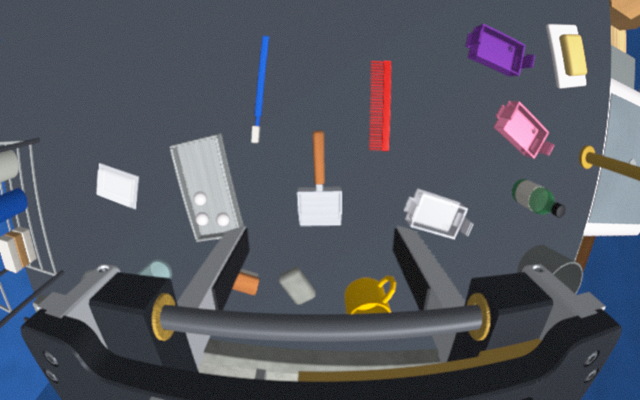

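The wrist view shows the scoop at (319,207) with its handle to (319,135), the dish at (206,188) with balls at (200,200), (203,219) and (222,219), the lid at (118,186) and the clear box at (437,213). I'll lower the arm for a closer second view.

```bash
python3 -m creep '0 0 1 0 0 0;0 0 1 0 0 0;0 0 1 0 0 0;0 0 1 0 0 0;0 0 0 0 0 0;0 0 0 0 0 0'
cat >> h.py <<'E'
def wray(c,uv):
    K=c["camera_matrix"];p=(np.atleast_2d(uv).astype(float)-K[[0,1],2])/K[0,0];r=np.linalg.norm(p,axis=1,keepdims=True)+1e-9
    d=np.c_[p/r*np.sin(r),np.cos(r)]@c["T"][:3,:3].T
    return c["T"][:3,3],d
def wplane(c,uv,h):
    o,d=wray(c,uv);return o+d*((h-o[2])/d[:,2])[:,None]
def wproj(c,P):
    q=(np.atleast_2d(P)-c["T"][:3,3])@c["T"][:3,:3];r=np.linalg.norm(q[:,:2],axis=1);th=np.arctan2(r,q[:,2])
    return q[:,:2]/r[:,None]*th[:,None]*c["camera_matrix"][0,0]+c["camera_matrix"][[0,1],2]
def wcloud(c):
    z=c["range_z"];v,u=np.mgrid[:400,:640];K=c["camera_matrix"]
    o,d=wray(c,np.c_[u.ravel(),v.ravel()]);f=d@c["T"][:3,2];f[f<.05]=np.nan
    return (o+d*(z.ravel()/f)[:,None]).reshape(400,640,3)
def wtri(a,ua,b,ub):
    p,d=wray(a,ua);q,e=wray(b,ub);d=d[0];e=e[0];s=np.linalg.lstsq(np.c_[d,-e],q-p,rcond=None)[0]
    x,y=p+s[0]*d,q+s[1]*e;return (x+y)/2,np.linalg.norm(x-y)
def snap(n):
    c=manip.camera("wrist");np.savez(n+".npz",**c);cv2.imwrite("pics/"+n+".png",c["color"][:,:,::-1]);return c
E
python3 - <<'E'
from h import *
c=snap("w2")
# rectify onto plane z=0, 1 px = 1 mm: x from 400..700 up, y 420..-380 left->right
def ortho(c,h,x0,x1,y0,y1,s):
    X,Y=np.meshgrid(np.arange(y1,y0,-1/s),np.arange(x1,x0,-1/s));P=np.c_[Y.ravel(),X.ravel(),np.full(X.size,h)]
    uv=wproj(c,P).reshape(*X.shape,2).astype(np.float32);return cv2.remap(c["color"],uv[...,0],uv[...,1],cv2.INTER_CUBIC)
o=ortho(c,0,400,680,-150,390,1.45);cv2.imwrite("pics/o2.png",o[:,:,::-1]);print(o.shape)
E
```

```text
clock: 2.78
eef_pos: [479.7, 99.8, 170.3]
eef_rot: [3.142, 0.002, -3.072]
wrist_force: [0.0, 0.7, -0.2]
finger_gap: 93.8
finger_force: 0.0
(406, 783, 3)
```

View pics/o2.png

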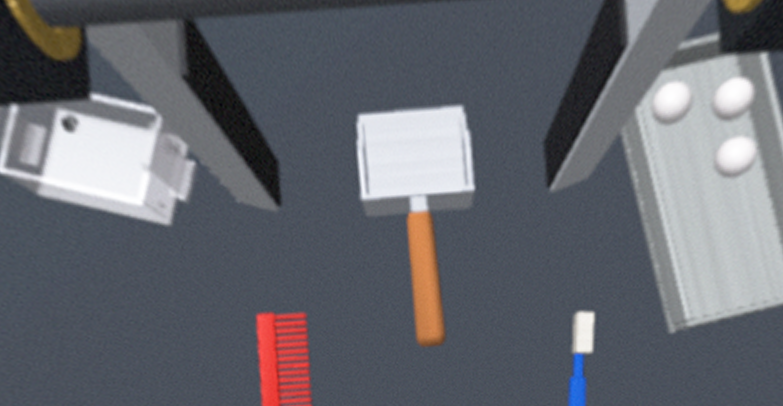

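The rectified view (z=0) shows the scoop's lip corners at (358,114) and (465,106), which puts the lip middle near (604,106) with a width of 74. That gives scoop yaw 0.074 and a grip point near (506,99). Next I'll check the handle height from two views and from depth.

Run:
```python
from h import *
a=load("w1.npz");b=load("w2.npz");E=[]
for c in (a,b):
    k=c["color"].astype(int);m=((k[...,0]-k[...,2]>60)&(k[...,1]<150)).astype(np.uint8);m[:,:300]=0;m[:,345:]=0;m[230:]=0
    n,l,st,ce=cv2.connectedComponentsWithStats(m);i=1+st[1:,4].argmax();p=np.argwhere(l==i)[:,::-1]
    top=p[p[:,1]<p[:,1].min()+3].mean(0);bot=p[p[:,1]>p[:,1].max()-3].mean(0);E.append((top,bot));P=wcloud(c)[l==i]
    P=P[np.isfinite(P).all(1)];s=P[abs(P[:,0]-506)<4];print(st[i],"depth z at grip",np.median(s,axis=0).round(1),len(s))
for j in (0,1): print(wtri(a,E[0][j],b,E[1][j]))
```

```text
[313 131  12  53 524] depth z at grip [506.   99.4  42.6] 39
[ 309  145   17   76 1149] depth z at grip [505.7  99.5  42.7] 83
(array([436.32594007,  93.75896691,  59.61054095]), np.float64(0.31627419038715693))
(array([513.61186843, 100.35766079,  47.28936416]), np.float64(0.3776042073639992))
```

```bash
python3 -m creep '-0.665 -0.06 0 0 0 0;0 0 0.8 0 0 0;0 0 0.8 0 0 0;0 0 0.8 0 0 0;0 0 0.8 0 0 0;0 0 0.35 0 0 0;0 0 0 0 0 0;0 0 0 0 0 0'
```

```text
clock: 3.82
eef_pos: [506.6, 99.3, 28.1]
eef_rot: [3.141, 0.002, -3.071]
wrist_force: [-0.2, 0.7, -0.2]
finger_gap: 94.1
finger_force: 0.0
```

```bash
python3 -m creep '0 0 0.03 0 0 0;0 0 0 0 0 0;0 0 0 0 0 0;0 0 0 0 0 0;0 0 -0.3 0 0 0;0 0 -1 0 0 0;0 0 -1 0 0 0;0 0 -1 0 0 0;0 0 0 0 0 0' 1 60
python3 - <<'E'
from h import *
t=load("top0.npz");w=load("w1.npz");w2=snap("w3")
def ortho(c,pr,h,x0,x1,y0,y1,s):
    X,Y=np.meshgrid(np.arange(y1,y0,-1/s),np.arange(x1,x0,-1/s));P=np.c_[Y.ravel(),X.ravel(),np.full(X.size,h)]
    uv=pr(c,P).reshape(*X.shape,2).astype(np.float32);return cv2.remap(c["color"],uv[...,0],uv[...,1],cv2.INTER_LINEAR)
a=ortho(t,proj,26,440,650,-180,-20,1.9);b=ortho(w,wproj,26,440,650,-180,-20,1.9);d=ortho(w2,wproj,26,420,650,-180,-20,1.9)[:399]
cv2.imwrite("pics/dish.png",np.hstack([a[:399],b[:399]])[:,:,::-1])
cv2.imwrite("pics/sc_w3.png",w2["color"][:,:,::-1])
print(a.shape,manip.read_state()["finger_gap"])
E
```

```text
clock: 4.95
eef_pos: [507.0, 99.3, 161.0]
eef_rot: [3.141, 0.006, -3.071]
wrist_force: [-0.2, -0.3, -1.4]
finger_gap: 7.5
finger_force: 0.0
(399, 304, 3) 3.5695490531939895
```

View pics/dish.png

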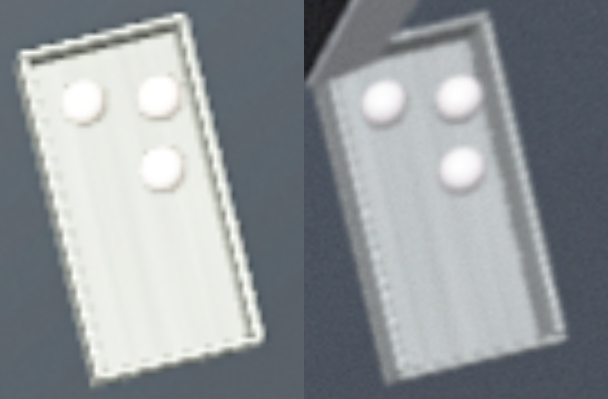

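The fingers hadn't closed by the time I lifted, and the gap is now below 16, so the grip missed. I'll re-open them and measure the scoop again.

```bash
python3 -m creep '0 0 0 0 0 0;0 0 0 0 0 0;0 0 0 0 0 0;0 0 0 0 0 0;0 0 0 0 0 0;0 0 0 0 0 0;0 0 0 0 0 0' 0
cat > sc.py <<'E'
from h import *
def scoop(c,hw=None):
    k=c["color"].astype(int);m=((k[...,0]-k[...,2]>60)&(k[...,1]<150)&(k[...,0]-k[...,1]>30)).astype(np.uint8);m[:,:240]=0;m[:,400:]=0;m[260:]=0
    n,l,st,ce=cv2.connectedComponentsWithStats(m)
    for i in 1+np.argsort(-st[1:,4])[:3]:
        P=wcloud(c)[l==i];P=P[np.isfinite(P).all(1)];f=cv2.fitLine(P.astype(np.float32),cv2.DIST_L2,0,.01,.01).ravel()
        print(st[i],"mid",np.median(P,axis=0).round(1),"dir",f[:3].round(3),"x range",np.percentile(P[:,0],[2,98]).round(1),"z",np.percentile(P[:,2],[3,97]).round(1))
E
python3 - <<'E'
from sc import *
scoop(load("w2.npz"));c=snap("w4");scoop(c)
print(manip.read_state()["finger_gap"])
for c in (load("w2.npz"),c):
    P=wcloud(c);k=c["color"].min(-1);m=(k>150)&(abs(P[...,0]-570)<50)&(abs(P[...,1]-104)<60)&(P[...,2]<35)
    n,l,st,_=cv2.connectedComponentsWithStats(m.astype(np.uint8));i=1+st[1:,4].argmax();p=wplane(c,np.argwhere(l==i)[:,::-1],0)[:,:2]
    print("pan",cv2.minAreaRect(p.astype(np.float32)),st[i])
E
```

```text
clock: 5.88
eef_pos: [505.7, 99.1, 157.4]
eef_rot: [3.142, -0.0, -3.071]
wrist_force: [0.1, -0.8, 0.6]
finger_gap: 70.0
finger_force: 0.0
[ 309  145   17   76 1149] mid [469.5  96.6  59.7] dir [ 0.794  0.068 -0.603] x range [434.6 516.2] z [38.3 74.1]
[389 112  11  58 457] mid [434.  182.4   2.4] dir [-0.298 -0.256  0.919] x range [399.2 463.3] z [-1.1  4.4]
[393  42   7  36 221] mid [338.2 175.2   2.5] dir [ 0.211 -0.22   0.952] x range [317.4 357.9] z [-0.7  4.1]
[ 311  117   18   85 1385] mid [470.9  96.7  58.7] dir [-0.647 -0.075  0.758] x range [434.9 517.5] z [ 0.2 74.1]
[395 133   5  16  59] mid [455.2 180.9   2.2] dir [ 0.991  0.097 -0.091] x range [446.2 463.4] z [-0.9  4.1]
[396 120   4  12  39] mid [438.4 179.3   2.4] dir [0.997 0.069 0.039] x range [431.9 444.3] z [-0.7  3.8]
73.6833157198849
pan ((569.6390380859375, 104.08430480957031), (69.19278717041016, 78.2041015625), 4.181291580200195) [ 287  221   64   50 2610]
pan ((568.427978515625, 103.99755096435547), (72.55144500732422, 78.21973419189453), 4.312368869781494) [ 287  202   68   57 3087]
```

```bash
python3 -m creep '0 0 0.4 0 0 0;0 0 0.8 0 0 0;0 0 0.8 0 0 0;0 0 0.8 0 0 0;0 0 0.46 0 0 0;0 0 0 0 0 0;0 0 0 0 0 0' 0; python3 -m creep '0 0 0 0 0 0;0 0 0 0 0 0;0 0 0 0 0 0;0 0 0 0 0 0;0 0 0 0 0 0;0 0 0 0 0 0;0 0 0 0 0 0;0 0 0 0 0 0;0 0 0 0 0 0;0 0 0 0 0 0' 1 60
```

```text
clock: 6.8
eef_pos: [505.9, 99.1, 27.4]
eef_rot: [3.142, 0.001, -3.071]
wrist_force: [0.2, -0.5, 0.4]
finger_gap: 93.7
finger_force: 0.0
clock: 8.05
eef_pos: [505.7, 99.1, 27.0]
eef_rot: [3.142, -0.0, -3.071]
wrist_force: [-0.1, -0.8, -0.1]
finger_gap: 15.2
finger_force: 60.0
```

Gripped at a gap of 15.2 and 60 N. From the two ortho views, the dish is centred at (546.3,-94.3) with yaw 0.232 and outside size 176x90, which matches. In dish coordinates the balls are at about (58,16), (52,-24) and (14,-16). Next I'll lift the scoop, carry it over the dish's free half, and check its pose in the hand.

```bash
python3 -m creep '0 0 -0.4 0 0 0;0 0 -1 0 0 0;0 0 -1 0 0 0;0.313 -0.887 0 0 0 0;0.313 -0.887 0 0 0 0;0.313 -0.887 0 0 0 0;0.313 -0.887 0 0 0 0;0.313 -0.887 0 0 0 0;0.313 -0.887 0 0 0 0;0 0 0 0 0 -0.0513;0 0 0 0 0 0;0 0 0 0 0 0'
python3 - <<'E'
from h import *
c=snap("w5");st=manip.read_state();print(st["joints"].round(2),st["eef_pos"],st["eef_rot"])
y=st["eef_rot"][2]-np.pi;ex=np.array([np.cos(y),np.sin(y),0]);ey=np.array([-ex[1],ex[0],0]);o=st["eef_pos"]
P=wcloud(c);Q=np.stack([(P-o)@ex,(P-o)@ey,P[...,2]-o[2]],-1)
m=(c["color"].min(-1)>120)&(Q[...,0]>20)&(Q[...,0]<115)&(abs(Q[...,1])<50)&(Q[...,2]>-45)&(Q[...,2]<10)
q=Q[m];print(m.sum())
for lo in range(25,115,10):
    s=q[(q[:,0]>=lo)&(q[:,0]<lo+10)];s=s[abs(s[:,1])<28]
    if len(s)>5: print(lo,len(s),np.median(s[:,2]).round(1),np.median(s[:,0]).round(1))
    w=q[(q[:,0]>=lo)&(q[:,0]<lo+10)]
    if len(w)>5: print("   y",np.percentile(w[:,1],[1,99]).round(1))
print("lip x",np.percentile(q[abs(q[:,1])<28,0],[99,100]))
E
```

```text
clock: 9.55
eef_pos: [445.9, -118.2, 123.5]
eef_rot: [-3.141, 0.0, -2.913]
wrist_force: [-0.2, 0.2, -1.4]
finger_gap: 15.8
finger_force: 60.0
[-0.34  0.19  1.86  0.    1.09 -2.14] [ 445.8684867  -118.12174617  123.38747422] [-3.14144760e+00  2.87657600e-04 -2.91215866e+00]
1395
25 216 0.5 28.9
   y [-35.5  35.7]
   y [-36.1  36.1]
45 205 -25.0 51.4
   y [-10.4  10.6]
55 298 -25.0 59.8
   y [-11.4  11.6]
65 305 -25.1 70.1
   y [-12.5  12.6]
75 168 -25.2 77.7
   y [-12.7  12.8]
lip x [80.41847195 81.46923593]
```

Run:
```python
from h import *
t=.232;ex=np.array([np.cos(t),np.sin(t),0]);ey=np.array([-ex[1],ex[0],0]);o=np.array([546.3,-94.3,0])
for n,f in (("w5",wcloud),("w1",wcloud),("top0",cloud)):
    c=load(n+".npz");P=f(c);Q=np.stack([(P-o)@ex,(P-o)@ey,P[...,2]],-1)
    m=(Q[...,2]>23)&(Q[...,2]<29)&(abs(Q[...,0])<95)&(abs(Q[...,1])<52);q=Q[m]
    for s in (-1,1):
        for lo in (-80,-40,0,40):
            w=q[(q[:,0]>lo)&(q[:,0]<lo+40)&(s*q[:,1]>35)]
            if len(w)>8: print(n,s,lo,len(w),np.percentile(w[:,1],[5,50,95]).round(1))
        w=q[(abs(q[:,1])<35)&(s*q[:,0]>80)]
        if len(w)>8: print(n,"end",s,len(w),np.percentile(w[:,0],[5,50,95]).round(1),np.median(w[:,2]))
    # inner floor ends
    m=(Q[...,2]>10)&(abs(Q[...,0])<80)&(abs(Q[...,1])<32)&(Q[...,2]<32)&(c["color"].min(-1)>200)
    k,l,st,_=cv2.connectedComponentsWithStats(m.astype(np.uint8))
    for i in range(1,k):
        if st[i,4]>15: print(n,"ball",st[i,4],np.median(Q[l==i],axis=0).round(1),Q[l==i][:,2].max().round(1))
```

```text
w5 -1 -80 158 [-45.3 -43.1 -41.3]
w5 -1 -40 9 [-44.4 -43.1 -41.3]
w5 end -1 180 [-88.3 -86.7 -84.8] 25.42843633196972
w5 1 -80 158 [40.5 42.3 44.5]
w5 1 -40 13 [41.  41.9 44. ]
w5 end 1 136 [85.3 86.8 88.6] 25.08495942658587
w1 -1 -80 64 [-45.2 -42.1 -40.5]
w1 -1 -40 53 [-44.6 -42.5 -40.4]
w1 -1 0 55 [-45.  -42.5 -40.7]
w1 -1 40 45 [-43.7 -41.7 -40. ]
w1 end -1 90 [-88.  -85.9 -83.7] 25.733162485549883
w1 1 -80 75 [40.7 43.1 45.8]
w1 1 -40 71 [41.3 43.6 45.6]
w1 1 0 51 [41.7 43.7 45.1]
w1 1 40 50 [41.9 43.9 46.1]
w1 end 1 52 [86.  87.8 89.9] 25.36307971936148
w1 ball 109 [ 13.7 -12.   25.3] 29.4
w1 ball 97 [ 50.7 -19.4  25.3] 29.0
w1 ball 103 [57.4 20.1 24.9] 29.8
top0 -1 -80 27 [-44.8 -42.3 -40.6]
top0 -1 -40 25 [-44.4 -42.6 -40.5]
top0 -1 0 23 [-44.5 -41.5 -40. ]
top0 -1 40 27 [-43.8 -41.4 -39.4]
top0 end -1 44 [-88.2 -86.3 -84.6] 26.45812536065648
top0 1 -80 26 [41.4 43.3 45.6]
top0 1 -40 20 [41.8 43.4 45.4]
top0 1 0 24 [41.9 43.9 45.9]
top0 1 40 24 [42.3 44.2 46. ]
top0 end 1 42 [85.5 87.3 89.5] 26.421926427355288
top0 ball 64 [ 49.6 -20.5  25.2] 30.8
top0 ball 66 [56.7 18.6 25.1] 30.8
top0 ball 66 [ 13.2 -13.9  25.1] 31.4
```

```bash
python3 -m creep '0 0 0.8 0 0.006 -0.002;0 0 0.8 0 0 0;0 0 0.4 0 0 0;0 0 0.2 0 0 0;0 0 0 0 0 0'; python3 -m creep '0 0 0.05 0 0 0;0 0 0 0 0 0;0 0 0 0 0 0'
```

```text
clock: 10.22
eef_pos: [444.9, -118.7, 35.3]
eef_rot: [-3.142, -0.019, -2.904]
wrist_force: [0.2, 0.1, -1.0]
finger_gap: 15.2
finger_force: 60.0
clock: 10.6
eef_pos: [444.8, -118.8, 33.4]
eef_rot: [-3.141, -0.018, -2.904]
wrist_force: [-0.0, -0.5, -1.1]
finger_gap: 15.1
finger_force: 60.0
```

```bash
python3 -m creep '0 0 0.025 0 0 0;-0.25 0 -0.003 0 0 0;-0.25 0 -0.0048 0 0 0;-0.25 0 -0.0048 0 0 0;-0.25 0 -0.0048 0 0 0;-0.25 0 -0.0048 0 0 0;-0.25 0 -0.0048 0 0 0;-0.25 0 -0.0048 0 0 0;0 0 0 0 0 0'
```

```text
clock: 11.72
eef_pos: [513.5, -102.0, 32.0]
eef_rot: [-3.141, -0.018, -2.903]
wrist_force: [1.1, -0.2, 0.8]
finger_gap: 15.4
finger_force: 60.0
```

```bash
python3 -m creep '-0.12 0 -0.002 0 0 0;-0.12 0 -0.002 0 0 0;-0.12 0 -0.002 0 0 0;-0.1 0 -0.002 0 0 0;-0.06 0 0 0 0 0;0 0 0 0 0 0;0 0 0 0 0 0'
python3 - <<'E'
from h import *
c=snap("w6");t=load("top0.npz");t=manip.camera("top");np.savez("top6.npz",**t)
a=cv2.resize(c["color"][120:330,200:440],None,fx=1.6,fy=1.6);b=cv2.resize(t["color"][140:235,360:435],None,fx=4,fy=4)
H=max(a.shape[0],b.shape[0]);pad=lambda i:cv2.copyMakeBorder(i,0,H-i.shape[0],0,0,cv2.BORDER_CONSTANT)
cv2.imwrite("pics/in6.png",np.hstack([pad(a),pad(b)])[:,:,::-1])
E
```

```text
clock: 12.6
eef_pos: [533.1, -97.6, 32.0]
eef_rot: [-3.141, -0.019, -2.904]
wrist_force: [-1.9, -1.3, 2.2]
finger_gap: 15.4
finger_force: 59.9
```

View pics/in6.png

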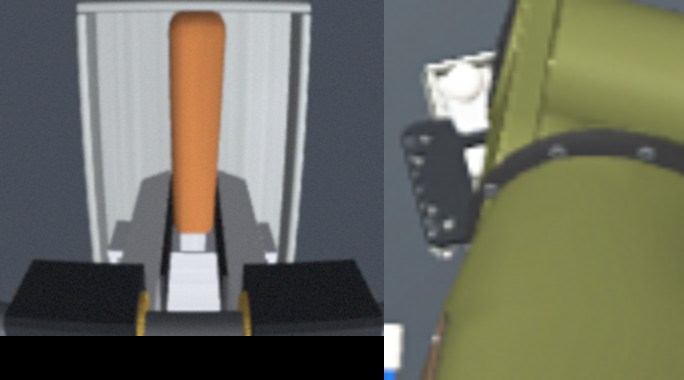

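The left part (wrist) shows the scoop in line with the dish and its handle at (195,120). The right part (top) shows a ball at (462,82) over the pan at the far end. The lip has reached the end wall, so I'll tip it up about the back edge.

```bash
python3 -m creep '0.035 0 0.03 0 -0.0139 0;0.035 0 0.03 0 -0.0139 0;0.035 0 0.03 0 -0.0139 0;0.035 0 0.03 0 -0.0139 0;0.035 0 0.02 0 -0.0139 0;0.035 0 0 0 -0.0139 0;0.035 0 0 0 -0.0139 0;0.035 0 0 0 -0.0139 0;0 0 0 0 0 0;0 0 0 0 0 0'
```

```text
clock: 13.95
eef_pos: [522.8, -99.8, 25.0]
eef_rot: [3.142, 0.33, -2.904]
wrist_force: [-0.1, -0.6, -1.3]
finger_gap: 15.5
finger_force: 59.9
```

```bash
python3 -m creep '-0.16 0 -0.47 0 0 0;-0.32 0 -0.95 0 0 0;-0.32 0 -0.95 0 0 0;-0.32 0 -0.95 0 0 0;-0.16 0 -0.47 0 0 0;0 0 0 0 0 0;0 0 0 0 0 0'
python3 - <<'E'
from h import *
c=snap("w7");t=manip.camera("scene");np.savez("s7.npz",**t)
a=cv2.resize(c["color"][150:330,200:440],None,fx=1.6,fy=1.6);b=cv2.resize(t["color"][150:260,190:330],None,fx=2.9,fy=2.9)
H=max(a.shape[0],b.shape[0]);pad=lambda i:cv2.copyMakeBorder(i,0,H-i.shape[0],0,0,cv2.BORDER_CONSTANT)
cv2.imwrite("pics/in7.png",np.hstack([pad(a),pad(b)])[:,:,::-1]);print(manip.read_state()["wrist_force"],manip.read_state()["moment"])
E
```

```text
clock: 14.82
eef_pos: [521.4, -99.9, 183.7]
eef_rot: [3.141, 0.329, -2.904]
wrist_force: [0.7, 0.1, -1.6]
finger_gap: 15.8
finger_force: 59.9
[-0.01643977 -0.35597181 -0.98284941] [-0.04227482  0.29307498  0.0228    ]
```

View pics/in7.png

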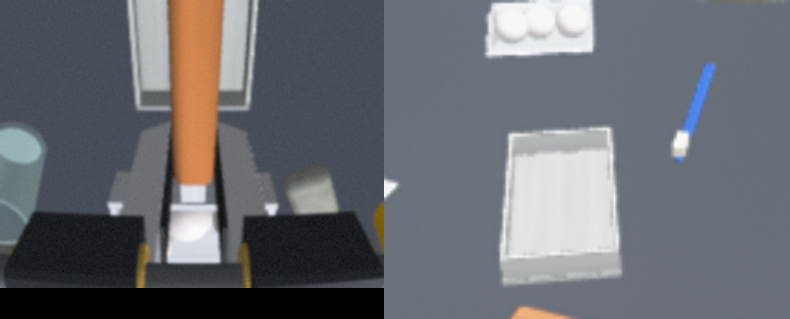

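All three balls lie in the pan in a row (right, (510-575,22)) and the dish is empty. Next I'll measure the soap box and lid from the stored views.

```bash
cat > rim.py <<'E'
from h import *
def frame(P,o,t):
    ex=np.array([np.cos(t),np.sin(t),0]);ey=np.array([-ex[1],ex[0],0]);d=P-np.r_[o,0];return np.stack([d@ex,d@ey,P[...,2]],-1)
def rim(c,f,o,t,hx,hy,z0,z1,n):
    Q=frame(f(c),np.array(o),t);m=(Q[...,2]>z0)&(Q[...,2]<z1);q=Q[m]
    w=q[(abs(q[:,0])<hx+8)&(abs(q[:,1])<hy+8)]
    for nm,a,b,L in (("long side x",0,1,(hx,hy)),("end y",1,0,(hy,hx))):
        for s in (-1,1):
            for h in (-1,1):
                k=w[(abs(s*w[:,a]-L[0])<6)&(h*w[:,b]>0)&(abs(w[:,b])<L[1]-6)]
                if len(k)>6: print(n,nm,s,"half",h,len(k),np.percentile(k[:,a],[5,50,95]).round(1),"z",np.median(k[:,2]).round(1))
E
python3 - <<'E'
from rim import *
for n,f in (("w1",wcloud),("w2",wcloud),("top0",cloud),("scene0",cloud)):
    c=load(n+".npz"); rim(c,f,(560.5,304),np.radians(77.2-90),28.5,44.5,31,41,n+" box")
    Q=frame(f(c),np.array([560.5,304.]),np.radians(-12.8));q=Q[(Q[...,2]>42)&(Q[...,2]<62)&(abs(Q[...,0])<40)&(abs(Q[...,1])<70)]
    for s in (-1,1):
        k=q[(s*q[:,1]>40)]
        if len(k)>6: print(n,"clip",s,len(k),np.median(k,axis=0).round(1))
for n,f in (("w1",wcloud),("top0",cloud),("scene0",cloud)):
    c=load(n+".npz");Q=f(c);m=(Q[...,2]>17)&(Q[...,2]<27)&(abs(Q[...,0]-553)<60)&(abs(Q[...,1]+298)<70)
    k,l,st,_=cv2.connectedComponentsWithStats(m.astype(np.uint8));i=1+st[1:,4].argmax();p=Q[l==i]
    print(n,"crown",st[i,4],cv2.minAreaRect(p[:,:2].astype(np.float32)),p.mean(0).round(1),np.median(p[:,2]))
E
```

```text
w1 box long side x -1 half -1 48 [-28.4 -26.9 -24.7] z 35.4
w1 box long side x -1 half 1 42 [-28.8 -27.3 -25.4] z 35.5
w1 box long side x 1 half -1 58 [25.  29.7 31.8] z 35.4
w1 box long side x 1 half 1 43 [29.  30.  31.4] z 35.4
w1 box end y -1 half -1 28 [-50.2 -48.8 -38.8] z 35.8
w1 box end y -1 half 1 17 [-49.9 -49.3 -46.6] z 36.0
w1 box end y 1 half -1 12 [49.  50.1 50.5] z 35.5
w1 box end y 1 half 1 27 [48.  49.1 50.2] z 34.8
w1 clip -1 78 [ -0.1 -48.9  51.2]
w1 clip 1 123 [ 2.7 57.7 50.4]
w2 box long side x -1 half -1 89 [-28.2 -27.1 -24.8] z 35.4
w2 box long side x -1 half 1 77 [-28.6 -27.1 -25. ] z 35.5
w2 box long side x 1 half -1 86 [27.8 29.3 31.7] z 35.4
w2 box long side x 1 half 1 16 [29.  29.3 31.5] z 35.1
w2 box end y -1 half -1 64 [-50.  -48.2 -38.7] z 35.3
w2 box end y -1 half 1 47 [-49.6 -49.1 -42.8] z 35.8
w2 box end y 1 half -1 38 [48.7 49.6 50.4] z 33.7
w2 box end y 1 half 1 26 [48.6 49.6 50.1] z 34.4
w2 clip -1 172 [  0.9 -49.   51.2]
w2 clip 1 113 [-4.5 57.1 48. ]
top0 box long side x -1 half -1 24 [-29.1 -27.9 -25.7] z 37.7
top0 box long side x -1 half 1 24 [
[... 621 characters left out ...]
 box end y -1 half 1 10 [-49.8 -40.1 -38.8] z 35.5
scene0 box end y 1 half -1 7 [42.7 49.  49.4] z 35.0
scene0 box end y 1 half 1 9 [48.3 49.4 49.9] z 36.1
scene0 clip -1 39 [  8.8 -47.   49.8]
scene0 clip 1 47 [ 8.5 57.6 50.4]
w1 crown 962 ((553.1211547851562, -296.73876953125), (90.04151153564453, 55.9445915222168), 76.59234619140625) [ 552.7 -293.5   21.7] 21.886419477633638
top0 crown 775 ((553.4946899414062, -296.55413818359375), (88.91419982910156, 56.869468688964844), 78.1578369140625) [ 553.  -295.6   22.4] 22.405529972628756
scene0 crown 522 ((556.3132934570312, -297.84979248046875), (88.85623168945312, 57.17715072631836), 76.39797973632812) [ 559.5 -295.9   21.7] 21.886184247836724
```

```bash
python3 -m creep '0 0 0 0.008 0 0.0235;0 0 0 0.0158 0 0.0463;0 0 0 0.0158 0 0.0463;0 0 0 0.008 0 0.0235;0.19 0.46 -0.05 0 0 0;0.378 0.925 -0.105 0 0 0;0.378 0.925 -0.105 0 0 0;0.378 0.925 -0.105 0 0 0;0.378 0.925 -0.105 0 0 0;0.378 0.925 -0.105 0 0 0;0.378 0.925 -0.105 0 0 0;0.378 0.925 -0.105 0 0 0;0.378 0.925 -0.105 0 0 0;0.378 0.925 -0.105 0 0 0;0.378 0.925 -0.105 0 0 0;0.19 0.46 -0.05 0 0 0;0 0 0 0 0 0;0 0 0 0 0 0'
python3 - <<'E'
from rim import *
c=snap("w8");rim(c,wcloud,(562.6,308.4),-.2234,28.5,44.5,31,41,"box")
Q=frame(wcloud(c),np.array([562.6,308.4]),-.2234);q=Q[(Q[...,2]>42)&(Q[...,2]<62)&(abs(Q[...,0])<40)&(abs(Q[...,1])<70)]
for s in (-1,1):
    k=q[(s*q[:,1]>40)]
    if len(k)>6: print("clip",s,len(k),np.median(k,axis=0).round(1))
print(manip.read_state()["joints"].round(2))
E
```

```text
clock: 17.18
eef_pos: [445.0, 334.0, 174.6]
eef_rot: [3.141, 0.33, 2.915]
wrist_force: [0.6, -0.1, -0.7]
finger_gap: 15.3
finger_force: 59.9
box long side x -1 half -1 63 [-29.6 -28.9 -27.5] z 34.9
box long side x -1 half 1 64 [-29.7 -28.7 -27.4] z 34.7
box end y -1 half -1 36 [-43.5 -42.1 -40.9] z 35.9
box end y -1 half 1 11 [-44.  -42.6 -40.8] z 35.6
box end y 1 half -1 35 [45.5 46.4 47.8] z 35.8
box end y 1 half 1 46 [44.6 46.2 48.1] z 35.7
clip -1 183 [ -2.7 -49.9  50.4]
clip 1 181 [-2.6 54.  50.5]
[ 0.7   0.24  1.7  -0.31  1.01 -0.5 ]
```

```bash
python3 -m creep '0 0 0 0 0.022 0;0 0 0 0 0.022 0;0 0 0 0 0.022 0;0 0 0 0 0.0223 0;0.065 0.035 0.3 0 0 0;0.07 0.03 0.5 0 0 0;0 0 0.5 0 0 0;0 0 0.5 0 0 0;0 0 0.5 0 0 0;0 0 0.35 0 0 0;0 0 0.168 0 0 0;0 0 0 0 0 0;0 0 0 0 0 0'
```

```text
clock: 18.85
eef_pos: [446.2, 337.7, 62.5]
eef_rot: [3.14, 0.054, 2.916]
wrist_force: [0.0, 0.5, -0.9]
finger_gap: 15.7
finger_force: 59.9
```

```bash
python3 -m creep '-0.039 0 -0.128 0 0.0167 0;-0.039 0 -0.128 0 0.0167 0;-0.039 0 -0.128 0 0.0167 0;0 0 0 0 0 0;0 0 0 0 0 0;0 0 0 0 0 0;0 0 0 0 0 0;-0.039 0 -0.128 0 0.0167 0;-0.039 0 -0.128 0 0.0167 0;-0.039 0 -0.128 0 0.0167 0;-0.039 0 -0.128 0 0.0167 0;-0.039 0 -0.128 0 0.0167 0;-0.039 0 -0.128 0 0.0167 0;-0.039 0 -0.128 0 0.0167 0;-0.039 0 -0.128 0 0.0167 0;0 0 0 0 0 0;0 0 0 0 0 0'
python3 - <<'E'
from rim import *
for n,f in (("scene",cloud),("top",cloud)):
    c=manip.camera(n);np.savez(n+"9.npz",**c);b=load(n+"0.npz")
    Q=frame(f(c),np.array([562.8,309.9]),-.2234);m=(abs(Q[...,0])<27)&(abs(Q[...,1])<43)
    print(n,m.sum(),np.percentile(Q[m][:,2],[10,50,90]).round(1))
    print("  balls-ish above floor:",[(np.round(np.median(Q[m&(Q[...,1]>lo)&(Q[...,1]<lo+12)],axis=0),1)).tolist() for lo in range(-42,42,12)])
t=load("scene9.npz")["color"][190:270,370:480];cv2.imwrite("pics/box9.png",cv2.resize(t,None,fx=6,fy=6,interpolation=cv2.INTER_CUBIC)[:,:,::-1])
E
```

```text
clock: 20.98
eef_pos: [473.1, 331.3, 112.6]
eef_rot: [3.141, -0.523, 2.917]
wrist_force: [0.2, 0.2, -1.4]
finger_gap: 15.6
finger_force: 59.9
scene 2677 [ 22.  233.8 413.9]
  balls-ish above floor: [[-11.9, -36.2, 369.9], [-14.4, -24.5, 237.7], [-19.0, -12.1, 225.1], [-12.0, 0.2, 378.4], [-0.7, 11.6, 231.3], [-5.9, 23.4, 208.2], [-9.8, 34.3, 197.8]]
top 1105 [360.9 385.8 420.5]
  balls-ish above floor: [[-5.6, -35.3, 413.7], [17.7, -23.6, 367.1], [13.5, -11.6, 373.7], [5.8, 0.7, 381.8], [5.4, 10.9, 389.1], [12.4, 23.7, 403.2], [7.6, 35.4, 390.3]]
```

View pics/box9.png

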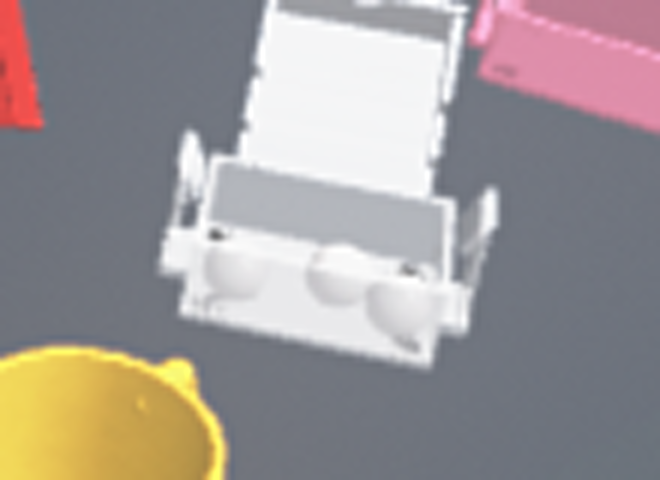

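All three balls are in the soap box (crop (235,270), (337,275) and (400,300)) and the scoop is empty. I'll take the scoop back to its old spot.

```bash
python3 -m creep '0.5 0 -0.866 0 0 0;0.5 0 -0.866 0 0 0;0 0 0 0 -0.0416 0;0 0 0 0 -0.0416 0;0 0 0 0 -0.0416 0;0 0 0 0 -0.0416 0;0 0 0 0 0 -0.047;0 0 0 0 0 -0.047;-0.069 -0.97 0 0 0 0;-0.069 -0.97 0 0 0 0;-0.069 -0.97 0 0 0 0;-0.069 -0.97 0 0 0 0;-0.069 -0.97 0 0 0 0;-0.069 -0.97 0 0 0 0;0 0 0 0 0 0;0 0 0 0 0 0'
```

```text
clock: 23.08
eef_pos: [505.9, 100.5, 192.6]
eef_rot: [3.14, -0.001, -3.072]
wrist_force: [0.7, 1.5, -0.4]
finger_gap: 15.0
finger_force: 59.9
```

```bash
python3 -m creep '0 0 0.9 0 0 0;0 0 1 0 0 0;0 0 1 0 0 0;0 0 0.7 0 0 0;0 0 0.35 0 0 0;0 0 0.1 0 0 0;0 0 0 0 0 0;0 0 0 0 0 0'
```

```text
clock: 24.08
eef_pos: [506.4, 100.3, 31.3]
eef_rot: [3.14, 0.0, -3.072]
wrist_force: [0.2, 0.4, -1.5]
finger_gap: 15.8
finger_force: 59.9
```

```bash
python3 -m creep '0 0 0.05 0 0 0;0 0 0.05 0 0 0;0 0 0.01 0 0 0;0 0 0 0 0 0;0 0 0 0 0 0'; python3 -m creep '0 0 0 0 0 0;0 0 0 0 0 0;0 0 0 0 0 0;0 0 0 0 0 0;0 0 0 0 0 0;0 0 0 0 0 0;0 0 0 0 0 0;0 0 0 0 0 0;0 0 0 0 0 0;0 0 0 0 0 0' 0
```

```text
clock: 24.7
eef_pos: [505.9, 100.2, 26.8]
eef_rot: [3.14, -0.001, -3.072]
wrist_force: [-5.5, -0.2, 11.4]
finger_gap: 15.3
finger_force: 59.9
clock: 25.95
eef_pos: [505.9, 100.2, 26.1]
eef_rot: [3.14, -0.001, -3.072]
wrist_force: [-0.2, -0.2, -0.1]
finger_gap: 94.0
finger_force: 0.0
```

```bash
python3 -m creep '0 0 -0.3 0 0 0;0 0 -0.9 0 0 0;0 0 -1 0 0 0;0 0 -1 0 0 0;0 0 -0.6 0 0 0;-0.05 -1 0 0 0 0;-0.05 -1 0 0 0 0;-0.05 -1 0 0 0 0;-0.05 -1 0 0 0 0;-0.05 -1 0 0 0 0;-0.05 -1 0 0 0 0;-0.05 -1 0 0 0 0;-0.05 -1 0 0 0 0;-0.05 -1 0 0 0 0;-0.05 -1 0 0 0 0' 0; python3 -m creep '0 0 0 0 0 0.054;0 0 0 0 0 0.054;0 0 0 0 0 0.054;0 0 0 0 0 0.054;0 0 0 0 0 0.054;0 0 0 0 0 0.054;0 0 0 0 0 0.054;0 0 0 0 0 0.054;0 0 0 0 0 0.054;0 0 0 0 0 0.054;0 0 0 0 0 0.054;0 0 0 0 0 0;0 0 0 0 0 0'
cat > lid.py <<'E'
from rim import *
c=snap("w10");Q=wcloud(c)
for lo,hi in ((17,27),(4,11)):
    m=(Q[...,2]>lo)&(Q[...,2]<hi)&(abs(Q[...,0]-553)<60)&(abs(Q[...,1]+298)<70)
    k,l,st,_=cv2.connectedComponentsWithStats(m.astype(np.uint8));i=1+st[1:,4].argmax();p=Q[l==i]
    print(lo,st[i,4],cv2.minAreaRect(p[:,:2].astype(np.float32)),np.median(p[:,2]))
m=(Q[...,2]>17)&(Q[...,2]<27)
F=frame(Q[m],np.array([553.3,-296.7]),-.225);F=F[(abs(F[:,0])<36)&(abs(F[:,1])<52)]
for h in (-1,0,1):
    k=F[(abs(F[:,1]-28*h)<8)];print(h,np.percentile(k[:,0],[1,99]).round(1))
print(np.percentile(F[:,1],[1,99]).round(1))
for x in (-1,0,1):
    k=F[(abs(F[:,0]-18*x)<8)];print("y",x,np.percentile(k[:,1],[1,99]).round(1))
b=load("s7.npz");t=load("top9.npz")
E
python3 lid.py
```

```text
clock: 27.82
eef_pos: [553.9, -298.9, 178.5]
eef_rot: [3.141, -0.001, -3.072]
wrist_force: [0.2, -0.1, 1.2]
finger_gap: 94.1
finger_force: 0.0
clock: 29.45
eef_pos: [553.9, -297.6, 177.9]
eef_rot: [-3.14, -0.001, 1.349]
wrist_force: [-0.1, -0.3, 0.2]
finger_gap: 93.8
finger_force: 0.0
17 3660 ((554.94873046875, -296.74920654296875), (88.19358825683594, 56.05418014526367), 77.3294448852539) 22.02123055018808
4 1183 ((554.0883178710938, -297.08721923828125), (102.60662841796875, 67.82134246826172), 76.89042663574219) 8.049564123291532
-1 [-26.  28.]
0 [-25.4  27.3]
1 [-26.3  28. ]
[-42.9  42.4]
y -1 [-43.   43.2]
y 0 [-43.   42.3]
y 1 [-42.6  42.3]
```

```bash
python3 -m creep '0.017 0.008 0.9 0 0 0;0 0 1 0 0 0;0 0 1 0 0 0;0 0 0.8 0 0 0;0 0 0.4 0 0 0;0 0 0.08 0 0 0;0 0 0 0 0 0;0 0 0 0 0 0'
```

```text
clock: 30.5
eef_pos: [554.7, -297.2, 11.6]
eef_rot: [3.141, -0.0, 1.345]
wrist_force: [-0.1, -0.3, 0.0]
finger_gap: 93.9
finger_force: 0.0
```

```bash
python3 -m creep '0 0 0.045 0 0 0;0 0 0.02 0 0 0;0 0 0 0 0 0;0 0 0 0 0 0'; python3 -m creep '0 0 0 0 0 0;0 0 0 0 0 0;0 0 0 0 0 0;0 0 0 0 0 0;0 0 0 0 0 0;0 0 0 0 0 0;0 0 0 0 0 0' 1 60
```

```text
clock: 31.0
eef_pos: [554.2, -296.8, 7.8]
eef_rot: [-3.14, -0.001, 1.345]
wrist_force: [-0.5, -0.9, -0.2]
finger_gap: 94.1
finger_force: 0.0
clock: 31.88
eef_pos: [554.3, -296.9, 7.9]
eef_rot: [-3.14, -0.001, 1.345]
wrist_force: [0.7, 1.0, 1.7]
finger_gap: 61.1
finger_force: 60.7
```

```bash
python3 -m creep '0 0 0 0 0 0;0 0 0 0 0 0'; python3 -m creep '0 0 -0.2 0 0 0;0 0 -0.5 0 0 0;0 0 -0.5 0 0 0;0 0 0 0 0 0'
python3 - <<'E'
from rim import *
c=snap("w11");Q=wcloud(c);s=manip.read_state();o=s["eef_pos"];t=s["eef_rot"][2]-np.pi/2;print(o,s["eef_rot"],s["finger_gap"])
F=frame(Q-[0,0,o[2]],o[:2],t)
for lo,hi in ((5,22),(-6,4)):
    m=(F[...,2]>lo)&(F[...,2]<hi)&(abs(F[...,0])<40)&(abs(F[...,1])<60)&(c["color"].min(-1)>120)
    k,l,st,_=cv2.connectedComponentsWithStats(m.astype(np.uint8));i=1+st[1:,4].argmax();f=F[l==i]
    print(lo,len(f),"x",np.percentile(f[:,0],[1,99]).round(1),"y",np.percentile(f[:,1],[1,99]).round(1),"z",np.median(f[:,2]).round(1))
    if lo==5:
        A=np.c_[f[:,:2],np.ones(len(f))];print("tilt x,y,z0",np.linalg.lstsq(A,f[:,2],rcond=None)[0].round(4))
        e=[(y,np.percentile(f[abs(f[:,1]-y)<5,0],[2,98]).round(1)) for y in range(-40,41,16)];print(e)
        print(cv2.minAreaRect(f[:,:2].astype(np.float32)))
E
```

```text
clock: 32.12
eef_pos: [554.2, -296.9, 7.8]
eef_rot: [-3.14, -0.001, 1.345]
wrist_force: [0.2, -0.1, 2.9]
finger_gap: 61.5
finger_force: 60.8
clock: 32.62
eef_pos: [555.2, -297.5, 58.3]
eef_rot: [3.139, 0.0, 1.345]
wrist_force: [0.4, -0.5, 0.2]
finger_gap: 60.9
finger_force: 60.4
[ 554.55899461 -297.07506703   56.8111258 ] [ 3.14140866e+00 -3.41750270e-04  1.34521711e+00] 61.17080062598152
5 12160 x [-32.9  25.4] y [-41.4  43.1] z 16.5
tilt x,y,z0 [ 4.03000e-02 -1.46000e-02  1.63732e+01]
[(-40, array([-28. ,  23.9])), (-24, array([-28.1,  24.6])), (-8, array([-27.8,  24.9])), (8, array([-37.8,  24.5])), (24, array([-27.8,  24.9])), (40, array([-27.3,  24.3]))]
((-5.784412384033203, -0.08751296997070312), (67.91471099853516, 88.06156921386719), 1.3825275897979736)
-6 2080 x [-34.8  32.5] y [ 3.  50.4] z 2.3
```

The lid is tilted 0.04 and the gap reads 61 instead of 56, so one fingertip has caught the flange's edge. I'll set it down, re-open, and grip about 3 mm higher.

```bash
python3 -m creep '0 0 0.5 0 0 0;0 0 0.5 0 0 0;0 0 0.19 0 0 0;0 0 0 0 0 0;0 0 0 0 0 0'; python3 -m creep '0 0 0 0 0 0;0 0 0 0 0 0;0 0 0 0 0 0;0 0 0 0 0 0;0 0 -0.5 0 0 0;0 0 -0.5 0 0 0;0 0 -1 0 0 0;0 0 0 0 0 0;0 0 0 0 0 0' 0; sed -i 's/w10/w12/' lid.py; python3 lid.py
```

```text
clock: 33.3
eef_pos: [553.3, -296.3, 7.6]
eef_rot: [-3.137, -0.002, 1.345]
wrist_force: [-7.4, 5.2, 13.8]
finger_gap: 60.9
finger_force: 61.5
clock: 34.42
eef_pos: [554.3, -296.9, 88.7]
eef_rot: [-3.141, -0.001, 1.345]
wrist_force: [0.4, 0.1, -1.1]
finger_gap: 94.1
finger_force: 0.0
17 6330 ((551.1268920898438, -296.2394104003906), (87.65657806396484, 56.37857437133789), 77.20339965820312) 21.99776598113172
4 1885 ((551.386474609375, -296.7037048339844), (103.05132293701172, 68.2528305053711), 76.84778594970703) 8.08040106234381
-1 [-28.9  25.4]
0 [-28.7  25.5]
1 [-29.   25.1]
[-42.5  43. ]
y -1 [-42.5  43.2]
y 0 [-42.6  43.1]
y 1 [-42.5  42.8]
```

```bash
python3 -m creep '-0.006 -0.073 0 0 0 0;0 0 0.8 0 0 0;0 0 0.7 0 0 0;0 0 0.3 0 0 0;0 0 0.12 0 0 0;0 0 0 0 0 0;0 0 0 0 0 0;0 0 0 0 0 0'
```

```text
clock: 35.48
eef_pos: [551.6, -296.6, 12.0]
eef_rot: [-3.141, -0.001, 1.345]
wrist_force: [0.0, 0.6, 0.8]
finger_gap: 93.5
finger_force: 0.0
```

```bash
python3 -m creep '0 0 0.03 0 0 0;0 0 0 0 0 0;0 0 0 0 0 0;0 0 0 0 0 0;0 0 0 0 0 0;0 0 0 0 0 0;0 0 0 0 0 0;0 0 0 0 0 0' 1 60
```

```text
clock: 36.48
eef_pos: [551.3, -296.4, 10.1]
eef_rot: [-3.14, -0.001, 1.345]
wrist_force: [-0.0, 0.6, 0.3]
finger_gap: 55.4
finger_force: 60.0
```

```bash
python3 -m creep '0 0 -0.3 0 0 0;0 0 -0.9 0 0 0;0 0 -1 0 0 0;0 0 -1 0 0 0;0 0 -0.6 0 0 0;0.958 -0.239 0 0 0 0;0.958 -0.239 0 0 0 0;0.958 -0.239 0 0 0 0;0.958 -0.239 0 0 0 0;0.958 -0.239 0 0 0 0;0.958 -0.239 0 0 0 0;0.958 -0.239 0 0 0 0;0.958 -0.239 0 0 0 0;0.958 -0.239 0 0 0 0;0.958 -0.239 0 0 0 0;0.958 -0.239 0 0 0 0;0.958 -0.239 0 0 0 0;0.958 -0.239 0 0 0 0;0 0 0 0 0 0;0 0 0 0 0 0'
cat > fin.py <<'E'
import sys
from rim import *
c=snap(sys.argv[1]);Q=wcloud(c);s=manip.read_state();o=s["eef_pos"];t=s["eef_rot"][2]-np.pi/2;print(o.round(1),s["eef_rot"],s["finger_gap"].round(1))
F=frame(Q-[0,0,o[2]],o[:2],t);br=c["color"].min(-1)>110
m=(F[...,2]>7)&(F[...,2]<18)&(abs(F[...,0])<32)&(abs(F[...,1])<60)&br;f=F[m]
A=np.c_[f[:,:2],np.ones(len(f))];print("crown",len(f),"tilt",np.linalg.lstsq(A,f[:,2],rcond=None)[0].round(3))
for y in range(-36,37,12):
    k=f[abs(f[:,1]-y)<5];print("  y",y,np.percentile(k[:,0],[2,98]).round(1) if len(k)>9 else "")
for x in (-18,0,18):
    k=f[abs(f[:,0]-x)<6];print("  x",x,np.percentile(k[:,1],[2,98]).round(1) if len(k)>9 else "")
b=(562.8,309.9);rim(c,wcloud,b,-.2234,28.5,44.5,31,41,"box")
G=frame(Q,np.array(b),-.2234);q=G[(G[...,2]>42)&(G[...,2]<62)&(abs(G[...,0])<40)&(abs(G[...,1])<70)]
for sg in (-1,1):
    k=q[sg*q[:,1]>40]
    if len(k)>6: print("clip",sg,len(k),np.median(k,axis=0).round(1),np.percentile(k[:,0],[2,98]).round(1),np.percentile(k[:,1],[2,98]).round(1))
w=G[(abs(G[...,0])<27)&(abs(G[...,1])<43)&(G[...,2]<60)];print("inside max z",np.percentile(w[:,2],[50,90,99]).round(1))
E
python3 fin.py w13
```

```text
clock: 38.98
eef_pos: [541.8, 216.2, 163.2]
eef_rot: [-3.14, -0.001, 1.345]
wrist_force: [-0.2, -0.4, 0.2]
finger_gap: 55.1
finger_force: 60.0Traceback (most recent call last):
  File "fin.py", line 3, in <module>
    c=snap(sys.argv[1]);Q=wcloud(c);s=manip.read_state();o=s["eef_pos"];t=s["eef_rot"][2]-np.pi/2;print(o.round(1),s["eef_rot"],s["finger_gap"].round(1))
                                                                                                                                ^^^^^^^^^^^^^^^^^^^^^
AttributeError: 'float' object has no attribute 'round'
```

```bash
sed -i 's/s\["finger_gap"\].round(1)/s["finger_gap"]/' fin.py; python3 fin.py w13
```

```text
[541.9 215.8 163.1] [-3.14038377e+00 -9.41577136e-04  1.34416621e+00] 55.37422001014924
crown 11587 tilt [-1.0000e-03 -6.0000e-03  1.1863e+01]
  y -36 [-26.2  26.7]
  y -24 [-26.   26.6]
  y -12 [-26.1  26.9]
  y 0 [-25.5  26.6]
  y 12 [-29.5  29.5]
  y 24 [-25.7  26.4]
  y 36 [-25.7  26.6]
  x -18 [-38.6  43.2]
  x 0 [-39.5  43.3]
  x 18 [-38.9  43.2]
box long side x -1 half -1 147 [-29.1 -27.2 -25.7] z 36.1
box long side x -1 half 1 133 [-28.7 -26.8 -25.8] z 36.0
box long side x 1 half -1 141 [27.8 29.7 30.8] z 35.9
box long side x 1 half 1 128 [27.9 29.6 30.7] z 35.8
box end y -1 half -1 71 [-44.4 -43.4 -41.9] z 35.4
box end y -1 half 1 73 [-44.5 -43.4 -41.9] z 35.7
box end y 1 half -1 92 [43.6 45.  46.6] z 35.7
box end y 1 half 1 92 [43.7 44.9 46.6] z 35.6
clip -1 298 [  1.2 -51.1  52.6] [-10.4  12.3] [-55.5 -46.5]
clip 1 323 [ 1.5 52.3 52.7] [-9.9 12.6] [48.2 57.1]
inside max z [ 3.8 26.  36.3]
```

```bash
python3 -m creep '0.4 0 0 0 0 0;0.8 0 0 0 0 0;0.8 0 0 0 0 0;0.41 0 0 0 0 0;0 0 0.5 0 0 0;0 0 0.8 0 0 0;0 0 0.7 0 0 0;0 0 0.4 0 0 0;0 0 0 0 0 0;0 0 0 0 0 0'
python3 - <<'E'
from cell import manip
import numpy as np
o=manip.read_state()["eef_pos"];print(o,o-np.array([563.5,309.85,0]),manip.read_state()["wrist_force"])
E
```

```text
clock: 40.33
eef_pos: [563.8, 311.1, 68.1]
eef_rot: [-3.141, -0.002, 1.345]
wrist_force: [0.3, 0.3, 0.1]
finger_gap: 55.2
finger_force: 60.0
[563.77947753 311.05563456  68.09883484] [ 0.27947753  1.20563456 68.09883484] [0.32293077 0.29091658 0.14678626]
```

```bash
python3 -m creep '-0.03 0 0 0 0 0;0 0 0.1 0 0 0;0 0 0.1 0 0 0;0 0 0.1 0 0 0;0 0 0 0 0 0'; python3 -m creep '0 0 0.05 0 0 0;0 0 0.05 0 0 0;0 0 0.05 0 0 0;0 0 0 0 0 0'
```

```text
clock: 40.95
eef_pos: [562.9, 309.9, 54.6]
eef_rot: [-3.14, -0.001, 1.345]
wrist_force: [0.4, 1.9, -0.5]
finger_gap: 55.4
finger_force: 60.0
clock: 41.45
eef_pos: [563.5, 309.8, 49.7]
eef_rot: [3.141, -0.002, 1.345]
wrist_force: [0.6, 1.5, 6.0]
finger_gap: 55.2
finger_force: 60.0
```

```bash
python3 -m creep '0 0 0.05 0 0 0;0 0 0.04 0 0 0;0 0 0 0 0 0'; python3 -m creep '0 0 0.04 0 0 0;0 0 0.03 0 0 0;0 0 0 0 0 0;0 0 0 0 0 0'
```

```text
clock: 41.82
eef_pos: [563.9, 309.9, 46.5]
eef_rot: [3.141, -0.003, 1.345]
wrist_force: [1.6, -0.4, 8.5]
finger_gap: 55.1
finger_force: 60.0
clock: 42.32
eef_pos: [562.8, 309.7, 42.3]
eef_rot: [-3.14, -0.001, 1.345]
wrist_force: [-0.1, 0.2, 0.0]
finger_gap: 55.2
finger_force: 60.0
```

The force dropped from 8.5 to 0 N at TCP z 42.3, which means the clips have snapped over. I'll press on down to the rim.

```bash
python3 -m creep '0 0 0.03 0 0 0;0 0 0 0 0 0;0 0 0 0 0 0'; python3 -m creep '0 0 0.02 0 0 0;0 0 0 0 0 0;0 0 0 0 0 0'
```

```text
clock: 42.7
eef_pos: [562.8, 309.7, 41.2]
eef_rot: [-3.14, -0.001, 1.345]
wrist_force: [0.2, 0.1, -0.1]
finger_gap: 55.3
finger_force: 60.0
clock: 43.08
eef_pos: [562.9, 309.7, 41.1]
eef_rot: [-3.14, -0.001, 1.345]
wrist_force: [-3.0, -2.4, 7.2]
finger_gap: 55.7
finger_force: 60.0
```

```bash
python3 -m creep '0 0 0.02 0 0 0;0 0 0.01 0 0 0;0 0 0 0 0 0;0 0 0 0 0 0;0 0 0 0 0 0;0 0 0 0 0 0'; sed -i 's/(562.8,309.9)/(563.2,309.9)/' fin.py; python3 fin.py w14
python3 - <<'E'
from h import *
s=manip.camera("scene");t=manip.camera("top");np.savez("s14.npz",**s)
print(manip.read_state()["wrist_force"])
C=cloud(s)
k=s["color"].astype(int);m=(C[...,0]>520)&(C[...,0]<620)&(abs(C[...,1]-104)<45)&(C[...,2]>-10)&(C[...,2]<12)&(k.min(-1)>140)
p=C[m];print("pan floor",m.sum(),p.mean(0).round(1),np.linalg.lstsq(np.c_[p[:,:2]-p[:,:2].mean(0),np.ones(len(p))],p[:,2],rcond=None)[0].round(3))
a=s["color"][180:270,290:480];cv2.imwrite("pics/end.png",cv2.resize(a,None,fx=4,fy=4,interpolation=cv2.INTER_CUBIC)[:,:,::-1])
E
```

```text
clock: 43.82
eef_pos: [562.9, 309.7, 41.0]
eef_rot: [-3.14, -0.001, 1.345]
wrist_force: [-8.0, -3.5, 17.4]
finger_gap: 55.2
finger_force: 60.0
[562.9 309.7  41. ] [-3.14043908e+00 -1.15800091e-03  1.34524276e+00] 55.288250135585365
crown 12289 tilt [-1.0000e-03  3.0000e-03  1.1848e+01]
  y -36 [-26.   26.8]
  y -24 [-25.9  26.6]
  y -12 [-25.8  26.9]
  y 0 [-25.7  26.9]
  y 12 [-29.5  28.7]
  y 24 [-25.7  26.8]
  y 36 [-25.7  26.9]
  x -18 [-38.9  43.1]
  x 0 [-49.4  56.7]
  x 18 [-40.1  43.5]
box long side x -1 half -1 120 [-33.3 -31.1 -29.5] z 39.1
box long side x -1 half 1 293 [-33.2 -31.3 -29.4] z 39.1
box long side x 1 half -1 119 [30.  31.3 33.4] z 39.1
box long side x 1 half 1 303 [30.  31.9 33.9] z 39.1
box end y 1 half -1 328 [43.3 45.8 50. ] z 39.1
box end y 1 half 1 322 [43.3 45.6 50.1] z 39.0
clip -1 513 [  1.2 -48.6  51.1] [-22.7  24.6] [-51.1 -40.1]
clip 1 1664 [ 0.7 43.8 51.4] [-24.4  24.9] [40.1 57.1]
inside max z [53.  53.8 54.5]
[-8.55626337 -5.01414861 16.3143897 ]
pan floor 669 [569.4 103.3   2.7] [-0.047  0.     2.702]
```

View pics/end.png

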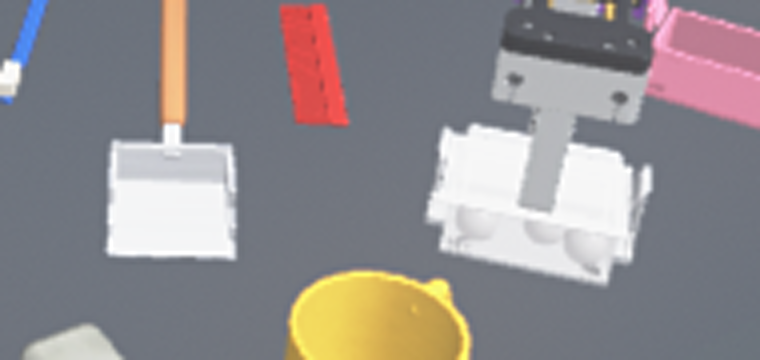

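The final view shows the scoop flat at (170,200), the lid home under both clips at (540,190) with three balls beneath it, and the gripper still on it. The flange top measures 39.1, the lid is level and the push is 17 N.

```bash
python3 -c "
from cell import manip
print(manip.sign_off())"
```

```text
the job is handed in; nothing more can be done
None
```

I handed the job in at about 44 s: the three balls are in the clear box, the scoop lies flat on the slab, and the lid is snapped home with the gripper still pressing it at about 17 N; the sign-off returned no verdict.

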